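# Slide the vial tray into the sample dock and snap the cover shut

## Robot

A 6-joint arm with a two-finger parallel gripper is mounted at the origin on a cart in front of the work surface, level with it; the furniture and walls round the work are solid. World frame = base frame: x ahead of the robot, y to its left, z up, the work surface at z = 0. Lengths are in m, angles in degrees, forces in N, time in s.
With the tool pointing down it reaches from about 0.3 to 0.75 m from the base axis. Payload 8.5 kg.
Tool frame: the origin (TCP) lies on the centre line of the jaws, within the pads' length; the fingertips stand 11 mm ahead of it and the grasp point (between the pads) lies 8 mm behind it; z points along the fingers, y is the line along which they close (so a half turn about z gives the same grasp; the last joint's range is limited). The gripper opens to 85 mm and grips with 20 to 120 N. Pads are 22 mm wide; open, the fingers measure 114 mm over their backs; the gripper's body (76 mm by 85 mm) begins 54 mm behind the grasp point. The pads swing forward as they close: fully open they stand 13 mm farther back than shut.
Start: joints at [-83.325, 21.807, 74.336, -0, 83.858, -12.336], TCP at [0.179, -0.52, 0.242] pointing down, gripper open.
Joint ranges: [-178.18, 178.18], [-50.72, 133.34], [12.68, 142.11], [-81.47, 261.47], [9.98, 163.14], [-165.26, 165.26]. Speed limits (degrees/s): [136.94, 136.94, 180, 180, 180, 180].

## Interface

Orientations are given as a 3x3 rotation matrix whose columns are the frame's x, y, z axes.
In Python, from rig import env gives the robot as it stands.
- The arm moves only by the shell command python3 nudge.py 'ROWS' [FORCE]. ROWS is a JSON list of rows, 1 to 10 of them, each written [[dx, dy, dz], turn, opening]: dx, dy, dz in units of 25 mm, then a turn about the tool's z in degrees, then the finger opening in m; each row shifts and turns the commanded pose from where the row before left it, along the tool's axes as they then stand; what a row does not reach is not made up. A row lasts 1/10 s, in which the tool goes at most 0.05 m and 8.59 degrees, less where a joint would pass 70% of its speed; a pose out of reach is approached as far as the arm can. The fingers move at their own pace and stop on an object; FORCE is the grip in N (left out, the last holds). Time passes only in rows, so rows that do not move let the fingers close. It prints the time, the measured TCP pose, the force, the opening and the grip force at its end. Input that does not fit is refused with a message, and nothing moves.
- env.observe(): the state, without advancing time (a new reading comes with each control period).
- env.get_image(name): name is "side" or "top"; returns a dict with "pixels" (384x512x3 uint8, red, green, blue), "K" (3x3 intrinsics, pixels), "distortion" ([k1, k2, p1, p2, k3] as OpenCV has them; the pictures are not rectified), "extrinsics" (4x4, takes a point from world to camera coordinates). Camera axes: x right, y down, z forward; pixel columns grow to the right and rows downward; lengths in m; the calibration is good to about 2 mm. A picture is of the moment at which its call begins. There is no depth.
- env.close_job(): hands the job in; it is judged then, once.
The state is a dict: "time_s": time; "q": joint angles; "qvel": joint speeds; "joint_efforts": joint torques, N m; "position": TCP position; "tool_rot": TCP orientation; "ft_force": force on the tool from outside, world axes, zero at the start; "wrist_torque": the same for the moment, N m; "grip_width": finger opening in m; "gripper_force": force on a finger pad.
Only numpy, scipy, OpenCV 4.12 (cv2) and the standard library are available. Lean on these libraries where they do the work, as an engineer would, in place of code of your own. Each camera call takes 0.05 s, during which the arm holds its last target. There are 200 camera calls.

## Task

Slide the steel tray of vials along the worktop into the grey sample dock until it is fully home against the end stop, with all four vials still standing in it. Then press the dock's white cover down until its catches hold it shut. Leave the timer, the small bottle and the marker pen where they are.

Things in the scene. Friction and masses are not known exactly. Their poses are not given: they have to be found in the camera images.
- tray: Open steel compartment tray, 130 (its x) x 96 (y) x 18 mm high, walls and floor 3 mm, dividers as high as the walls (cells about 18 x 20 mm), 0.2 to 0.45 kg, loose on the worktop, slides when its walls are pushed. Origin: centre of its underside. x points to the leading end, which starts nearer the dock's mouth. Its vials stand up to 35 mm above the worktop.
- dock: Grey sample dock fixed to the worktop, about 170 x 155 mm in plan, walls 51 mm tall. Origin at worktop height on the slot's centre line; x points from the mouth into the slot, y left looking in. No floor: the tray slides in on the worktop. Slot 101 mm wide, its walls from x = -58 mm to the end stop at x = +70.5 mm. Catch blocks outside the walls at x = -35 mm.
- dock_home (a point): On the worktop in the slot: where the tray's origin lies when the tray touches the end stop, 4.5 mm beyond the dock's origin along its x. Axes as the dock's. The tray's rear end is then 2.5 mm outside the slot's walls. Rails 22 to 26 mm above the worktop reach over the tray's rim on both sides from dock x = -45 mm inward, so the tray can enter only by sliding.
- dock_mouth (a point): Middle of the slot's entrance at worktop height, 58 mm before the dock's origin, where the slot's walls begin. Axes as the dock's. In front of it two flared guide plates, 24 mm tall, widen the mouth to about 129 mm at dock x = -87 mm.
- cover (a joint): Angle of the dock's cover: 0 shut (level), 1.5 nearly upright, hinged at the dock's deep end; starts at 1.2 to 1.45. A spring lifts it; friction holds it where it is left above about 1.0. Lower down it springs up again unless pressed right to 0, where two ball catches hold it. Pressing at the free edge takes about 3 N, and about 7 to 10 N from 0.08 to 0.04, then it snaps to a firm stop.
- cover_hinge (a point): Middle of the cover's hinge axis, which is level along the dock's y: 85 mm beyond the dock's origin along its x, 55 mm above the worktop. The white cover plate is 160 mm long from here, 118 mm wide, 5 mm thick. At 0 it lies along the dock's -x.
- cover_edge (a point): Middle of the black press strip near the free edge, on the cover's outer face (up when shut): 146 mm from the hinge axis along the cover, 9.5 mm above the plane through that axis. Turns with the cover. A lip at the free edge, 80 mm wide, reaches 43 mm below that plane; shut, it stands close behind the tray's rear end, and lands on a tray that is not home.
- timer: Bystander: light-coloured square lab timer, 64 x 64 x 20 mm. Origin at the centre of its underside.
- small_bottle: Bystander: small white bottle with an orange cap, 44 mm across, 98 mm tall. Origin at the centre of its underside.
- marker: Bystander: marker pen lying flat, 135 mm long (its y), 16 mm thick. Origin under its middle.
- vial_a: Glass screw vial, 16 mm across, 32 mm tall, loose, standing upright in one of the tray's compartments. Origin at the centre of its underside.
- vial_b: Glass screw vial, 16 mm across, 32 mm tall, loose, standing upright in one of the tray's compartments. Origin at the centre of its underside.
- vial_c: Glass screw vial, 16 mm across, 32 mm tall, loose, standing upright in one of the tray's compartments. Origin at the centre of its underside.
- vial_d: Glass screw vial, 16 mm across, 32 mm tall, loose, standing upright in one of the tray's compartments. Origin at the centre of its underside.

How it is judged (in metres and radians):
On the way, in this order (a step that is already met when the one before it is completed fails the run):
1. the tray is fully home in the slot, the cover still open (x of tray in the frame of dock_home between -0.005 and 0.004 m and y of tray in the frame of dock_home between -0.006 and 0.006 m and angle between the x axis of tray and the x axis of dock, either way round below 0.06 rad and height (world z) of tray below 0.004 m and angle between tray's own z axis and vertical below 0.03 rad and value of joint cover above 0.3 rad), for 0.2 s.
2. the cover is pressed shut over the tray (value of joint cover below 0.03 rad and x of tray in the frame of dock_home between -0.006 and 0.004 m and y of tray in the frame of dock_home between -0.006 and 0.006 m and angle between the x axis of tray and the x axis of dock, either way round below 0.06 rad and height (world z) of tray below 0.004 m and angle between tray's own z axis and vertical below 0.03 rad), for 0.2 s.
At the end, for the whole second after the job is handed in: Tray flat in the dock, within 6 mm of the end stop (5 mm when slid in), 6 mm of the slot's centre line and 0.06 rad of its direction; cover held shut by its catches (below 0.03 rad); all four vials standing in the tray (tilt below 0.35 rad); tray at rest (all of step 2 and linear speed of tray below 0.01 m/s and horizontal distance between each of vial_a, vial_b, vial_c, vial_d and tray below 0.07 m and z of each of vial_a, vial_b, vial_c, vial_d in the frame of tray below 0.012 m and angle between each of vial_a, vial_b, vial_c, vial_d's own z axis and vertical below 0.35 rad); the robot touches nothing.
It fails at once if a vial is tipped over (angle between any of vial_a, vial_b, vial_c, vial_d's own z axis and vertical above 0.8 rad).
It fails at once if the timer, the small bottle or the marker pen is shifted by more than 30 mm (distance of any of timer, small_bottle, marker from where it was at the start of the episode above 0.03 m).
It also fails if it takes over 64 s, if anything falls off the work surface, if the arm or the gripper's body presses on something with over 40 N, if the wrist force passes 120 N, or if a joint passes its speed limit or range.

## Working session

There is one attempt and no reset: what is moved stays moved. The work goes in short steps, Python scripts to look and compute and a shell command to move; the robot and the scene stay as the last step left them, time stands still between calls to the robot, and variables do not carry over. Pictures are saved under pics/ and viewed, at most 10 in all, crops included, and the job is handed in when it is done.

```bash
ls; mkdir -p pics; python3 - <<'E'
from rig import env
import cv2,numpy as np,pickle
for n in("side","top"):
    d=env.get_image(n); pickle.dump(d,open(f'pics/{n}0.pkl','wb'))
    cv2.imwrite(f'pics/{n}0.png',d["pixels"][:,:,::-1])
    print(n,d["K"],d["distortion"],d["extrinsics"])
o=env.observe();print(o["tool_rot"],o["position"],o["ft_force"])
E
```

```text
nudge.py
pics
rig.py
side [[404.25101127   0.         247.53258332]
 [  0.         404.25101127 187.5702752 ]
 [  0.           0.           1.        ]] [-0.1316912  0.         0.         0.         0.       ] [[ 0.96394207 -0.26561947 -0.01618597 -0.51323097]
 [-0.19040068 -0.64592131 -0.73927887  0.17748063]
 [ 0.185912    0.71570382 -0.67320485  1.32165683]
 [ 0.          0.          0.          1.        ]]
top [[438.62845026   0.         259.47781759]
 [  0.         438.62845026 193.2798193 ]
 [  0.           0.           1.        ]] [0.03300223 0.         0.         0.         0.        ] [[ 0.0078953  -0.99957037  0.02822669  0.0028816 ]
 [-0.99662762 -0.01017139 -0.08142439  0.52359359]
 [ 0.08167651 -0.02748863 -0.99627974  1.26178043]
 [ 0.          0.          0.          1.        ]]
[[ 9.45457908e-01  3.25744241e-01 -1.83371183e-04]
 [ 3.25744188e-01 -9.45457002e-01  1.33492952e-03]
 [ 2.61476034e-04 -1.32185176e-03 -9.99999092e-01]] [ 0.17910855 -0.51973697  0.24176758] [-0.08062987  0.93525512 -0.31579803]
```
View pics/top0.png

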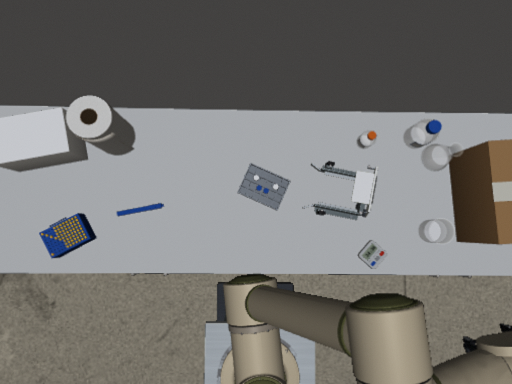

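View pics/side0.png

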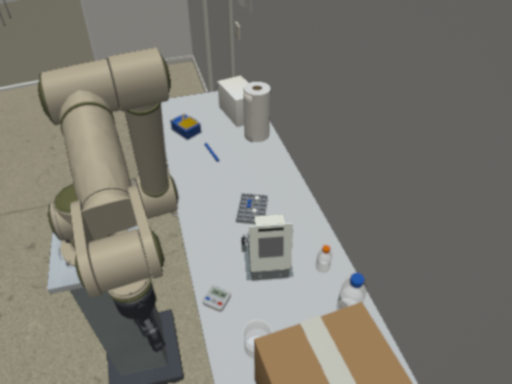

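The top view shows the tray at about (264,187), and the dock at about (345,192) with its mouth to the left. The bottle is at (368,139), the timer at (372,254) and the marker at (140,210). I'll zoom in next.

```bash
python3 - <<'E'
import cv2,pickle
d=pickle.load(open('pics/top0.pkl','rb'))["pixels"][:,:,::-1]
c=cv2.resize(d[145:235,230:390],None,fx=5,fy=5,interpolation=cv2.INTER_CUBIC)
for i in range(0,160,10): cv2.putText(c,str(230+i),(i*5,8),0,.3,(0,255,255));cv2.line(c,(i*5,10),(i*5,14),(0,255,255))
for i in range(0,90,10): cv2.putText(c,str(145+i),(0,i*5+4),0,.3,(0,0,255))
cv2.imwrite('pics/c1.png',c)
E
```

View pics/c1.png

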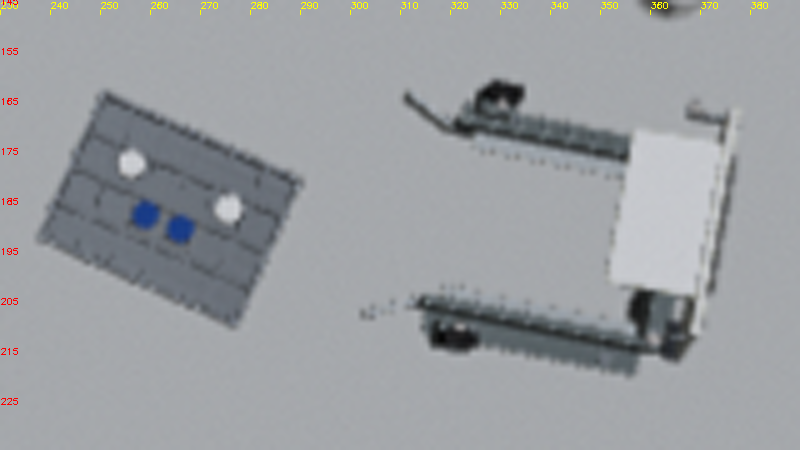

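The crop shows the tray corners at about (251,163.5), (290.5,181.5), (277.5,210.5) and (237.5,192.5). The guide plate tips are near (311,163.5) and (302.5,208), and the wall tops run along (321,170)-(356,177) and (313,205)-(362,215).

```bash
cat > h.py <<'E'
import cv2,pickle,numpy as np
def ray(d,px):
    u=cv2.undistortPoints(np.array([[px]],float),d["K"],np.array(d["distortion"]))[0,0]
    T=np.array(d["extrinsics"]);R,t=T[:3,:3],T[:3,3]
    return -R.T@t, R.T@np.array([u[0],u[1],1.])
def onz(d,px,z):
    c,r=ray(d,px); return c+r*(z-c[2])/r[2]
def proj(d,P):
    T=np.array(d["extrinsics"])
    return cv2.projectPoints(np.array(P,float).reshape(-1,3),cv2.Rodrigues(T[:3,:3])[0],T[:3,3],d["K"],np.array(d["distortion"]))[0][:,0]
E
python3 - <<'E'
from h import *
d=pickle.load(open('pics/top0.pkl','rb'))
np.set_printoptions(precision=4,suppress=True)
g=d["pixels"].astype(int)
# tray mask by dark bluish-grey
roi=np.zeros(g.shape[:2],np.uint8); roi[158:216,233:296]=1
m=((g.sum(2)<420)&(roi>0)).astype(np.uint8)
m=cv2.morphologyEx(m,cv2.MORPH_CLOSE,np.ones((5,5)))
c=max(cv2.findContours(m,0,2)[0],key=cv2.contourArea)
r=cv2.minAreaRect(c);b=cv2.boxPoints(r);print(r)
B=np.array([onz(d,p,.012) for p in b]);print(B);print(np.linalg.norm(np.roll(B,-1,0)-B,axis=1),B.mean(0))
for n,p,z in [("tipU",(311,163.5),.024),("tipL",(302.5,208),.024),("wU0",(321,170),.051),("wU1",(356,177),.051),("wL0",(313,205),.051),("wL1",(360,214.5),.051),
 ("catchU",(330,164),.04),("catchL",(321,212),.04)]: print(n,onz(d,p,z)[:3])
E
```

```text
((263.46905517578125, 186.31959533691406), (44.979835510253906, 33.10028839111328), 23.96249008178711)
[[ 0.5265  0.0759  0.012 ]
 [ 0.6168  0.0372  0.012 ]
 [ 0.5637 -0.0849  0.012 ]
 [ 0.4738 -0.0455  0.012 ]]
[0.0982 0.1332 0.0981 0.1323] [ 0.5452 -0.0043  0.012 ]
tipU [ 0.6128 -0.1433  0.024 ]
tipL [ 0.4815 -0.1182  0.024 ]
wU0 [ 0.5902 -0.1682  0.051 ]
wU1 [ 0.571  -0.2692  0.051 ]
wL0 [ 0.4891 -0.1449  0.051 ]
wL1 [ 0.4632 -0.2796  0.051 ]
catchU [ 0.6096 -0.1964  0.04  ]
catchL [ 0.4697 -0.1697  0.04  ]
```

The manual's scale: shifts go in units of 25 mm. Converting my numbers, -0.041 m is -1.64, -0.0205 m is -0.82.

```bash
python3 nudge.py '[[[0, 0, 0], 7.45, 0.05], [[0, 0, 0], 7.45, 0.05], [[0, 0, 0], 7.45, 0.05], [[0, 0, 0], 7.45, 0.05], [[0.228, -0.82, 0], 0, 0.05], [[0.452, -1.64, 0], 0, 0.05], [[0.452, -1.64, 0], 0, 0.05], [[0.452, -1.64, 0], 0, 0.05], [[0.452, -1.64, 0], 0, 0.05], [[0.452, -1.64, 0], 0, 0.05]]' 20
python3 nudge.py '[[[0.452, -1.64, 0], 0, 0.05], [[0.452, -1.64, 0], 0, 0.05], [[0.452, -1.64, 0], 0, 0.05], [[0.452, -1.64, 0], 0, 0.05], [[0.452, -1.64, 0], 0, 0.05], [[0.452, -1.64, 0], 0, 0.05], [[0.452, -1.64, 0], 0, 0.05], [[0.452, -1.64, 0], 0, 0.05], [[0.228, -0.82, 0], 0, 0.05], [[0, 0, 0], 0, 0.05]]'
```

```text
time_s: 1.1
position: [0.2828, -0.3084, 0.2421]
tool_rot: [[0.982, -0.188, -0.0], [-0.188, -0.982, 0.0], [-0.0, -0.0, -1.0]]
ft_force: [0.9, -0.9, -0.2]
grip_width: 0.0502
gripper_force: 0.0
time_s: 2.1
position: [0.4426, 0.0163, 0.242]
tool_rot: [[0.983, -0.184, -0.001], [-0.184, -0.983, 0.001], [-0.001, -0.0, -1.0]]
ft_force: [-0.8, 0.5, -0.6]
grip_width: 0.0498
gripper_force: 0.0
```

```bash
python3 nudge.py '[[[0, 0, 0.8], 0, 0.05], [[0, 0, 1.6], 0, 0.05], [[0, 0, 1.6], 0, 0.05], [[0, 0, 1.6], 0, 0.05], [[0, 0, 1.6], 0, 0.05], [[0, 0, 1], 0, 0.05], [[0, 0, 0.4], 0, 0.05], [[0, 0, 0.12], 0, 0.05], [[0, 0, 0], 0, 0.05]]'
python3 nudge.py '[[[0, 0, 0.12], 0, 0.05], [[0, 0, 0.12], 0, 0.05], [[0, 0, 0], 0, 0.05]]'
python3 - <<'E'
from rig import env
from h import *
for n in("side","top"):
    d=env.get_image(n); pickle.dump(d,open(f'pics/{n}1.pkl','wb'))
t=pickle.load(open('pics/top1.pkl','rb'))["pixels"];s=pickle.load(open('pics/side1.pkl','rb'))["pixels"]
a=cv2.resize(t[150:235,220:385],None,fx=4,fy=4,interpolation=2)[:340,:400];b=cv2.resize(s[160:245,200:300],None,fx=4,fy=4,interpolation=2)
print(a.shape,b.shape)
cv2.imwrite('pics/c2.png',np.hstack([a,b])[:,:,::-1])
E
```

```text
time_s: 3.0
position: [0.4425, 0.0139, 0.0249]
tool_rot: [[0.982, -0.188, 0.001], [-0.188, -0.982, -0.0], [0.001, 0.0, -1.0]]
ft_force: [0.5, -1.1, 1.2]
grip_width: 0.0498
gripper_force: 0.0
time_s: 3.3
position: [0.4422, 0.0142, 0.0185]
tool_rot: [[0.982, -0.187, 0.001], [-0.187, -0.982, -0.0], [0.001, 0.0, -1.0]]
ft_force: [1.3, 0.7, 0.6]
grip_width: 0.0498
gripper_force: 0.0
(340, 400, 3) (340, 400, 3)
```

View pics/c2.png

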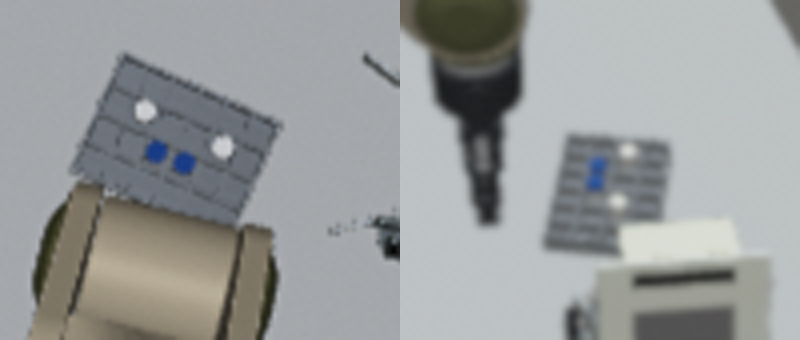

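The tray is undisturbed. The fingertips are beside it, at about side px (222,215).

In the tool's units: 0.01 m is 0.4, 0.008 m is 0.32.

```bash
python3 nudge.py '[[[0, 0, 0.12], 0, 0.05], [[0.2, 0, 0.04], 0, 0.05], [[0.4, 0, 0], 0, 0.05], [[0.32, 0, 0], 0, 0.05], [[0.12, 0, 0], 0, 0.05], [[0.12, 0, 0], 0, 0.05], [[0.12, 0, 0], 0, 0.05], [[0.12, 0, 0], 0, 0.05], [[0.12, 0, 0], 0, 0.05], [[0.12, 0, 0], 0, 0.05]]'
python3 nudge.py '[[[0.12, 0, 0], 0, 0.05], [[0.12, 0, 0], 0, 0.05], [[0.12, 0, 0], 0, 0.05], [[0.12, 0, 0], 0, 0.05], [[0.12, 0, 0], 0, 0.05], [[0.12, 0, 0], 0, 0.05], [[0, 0, 0], 0, 0.05]]'
cat > tray.py <<'E'
from rig import env
from h import *
import sys
O=np.array([.531,-.216]);u=np.array([-.1874,-.9823]);v=np.array([.9823,-.1874])
def rel(p): q=np.array(p)[:2]-O; return np.round([q@u,q@v],4)
if __name__=="__main__":
    d=env.get_image("side");pickle.dump(d,open('pics/s.pkl','wb'))
    t=env.get_image("top");pickle.dump(t,open('pics/t.pkl','wb'))
    o=env.observe();print("tcp rel",rel(o["position"]),o["ft_force"])
    a=cv2.resize(t["pixels"][150:235,220:385],None,fx=5,fy=5,interpolation=2)[:425,:450];b=cv2.resize(d["pixels"][150:235,210:280],None,fx=5,fy=5,interpolation=2)
    cv2.imwrite(sys.argv[1],np.hstack([a,b])[:,:,::-1])
E
python3 tray.py pics/c3.png
```

```text
time_s: 4.4
position: [0.4823, 0.0066, 0.0143]
tool_rot: [[0.982, -0.187, -0.001], [-0.187, -0.982, 0.0], [-0.001, 0.0, -1.0]]
ft_force: [-1.8, -0.1, 1.2]
grip_width: 0.0498
gripper_force: 0.7
time_s: 5.1
position: [0.5006, 0.0031, 0.0143]
tool_rot: [[0.982, -0.187, 0.001], [-0.187, -0.982, -0.0], [0.001, -0.0, -1.0]]
ft_force: [0.1, 0.5, -0.9]
grip_width: 0.0504
gripper_force: 0.0
tcp rel [-0.2095 -0.0712] [ 0.13007644 -0.57576878 -0.15182902]
```

View pics/c3.png

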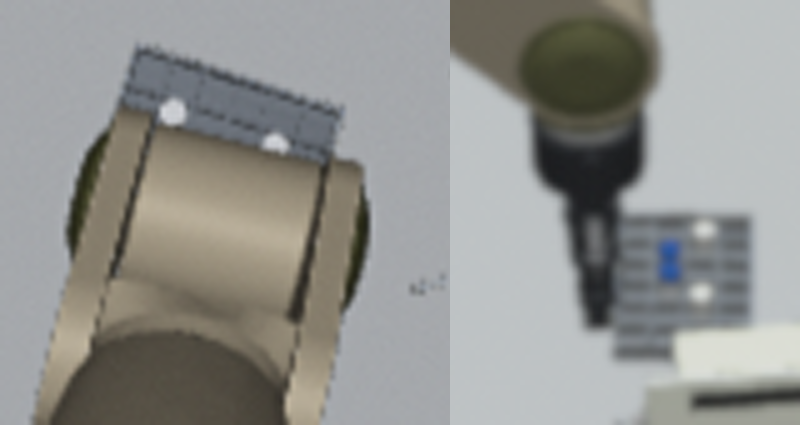

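The far-edge corners are now at about top px (247.4,159) and (288.4,171.4). The tray is straightening, and the fingers are in contact on its near side.

```bash
python3 - <<'E'
from tray import *
t=pickle.load(open('pics/t.pkl','rb'))
a,b=[rel(onz(t,p,.018)) for p in((247.4,159),(288.4,171.4))]
print(a,b,np.degrees(np.arctan2(*(b-a)[::-1])))
E
```

```text
[-0.2729  0.0435] [-0.1472  0.0314] -5.498404237812098
```

```bash
python3 nudge.py '[[[0.12, 0, 0], 0, 0.05], [[0.12, 0, 0], 0, 0.05], [[0.12, 0, 0], 0, 0.05], [[0.08, 0, 0], 0, 0.05], [[0, 0, 0], 0, 0.05], [[-0.2, 0, 0], 0, 0.05], [[-0.8, 0, 0], 0, 0.05], [[-1.4, 0, 0], 0, 0.05], [[-1.4, 0, 0], 0, 0.05], [[-1.2, 0, 0], 0, 0.05]]'
python3 - <<'E'
from tray import *
o=env.observe();print(o["position"],rel(o["position"]))
d=env.get_image("top");pickle.dump(d,open('pics/t.pkl','wb'))
g=d["pixels"].astype(int)
roi=np.zeros(g.shape[:2],np.uint8); roi[150:216,225:298]=1
m=((g.sum(2)<420)&(g.max(2)-g.min(2)<40)&(roi>0)).astype(np.uint8)
m=cv2.morphologyEx(m,cv2.MORPH_CLOSE,np.ones((5,5)))
c=max(cv2.findContours(m,0,2)[0],key=cv2.contourArea)
r=cv2.minAreaRect(c);print(r)
for p in cv2.boxPoints(r): print(p,rel(onz(d,p,.012)))
E
```

```text
time_s: 6.2
position: [0.386, 0.025, 0.0145]
tool_rot: [[0.982, -0.187, -0.0], [-0.187, -0.982, 0.0], [-0.0, -0.0, -1.0]]
ft_force: [0.1, -0.1, -0.5]
grip_width: 0.0499
gripper_force: 0.0
[0.38604696 0.02503805 0.01446948] [-0.2096 -0.1876]
((262.0294189453125, 177.3823699951172), (44.38401794433594, 33.22737503051758), 14.03624439239502)
[236.47058 188.11766] [-0.2876 -0.0469]
[244.52942 155.88237] [-0.2833  0.0519]
[287.58826 166.64708] [-0.1519  0.0458]
[279.52942 198.88237] [-0.157 -0.053]
```

In the tool's units: 0.046 m is 1.84, -0.04 m is -1.6.

```bash
python3 nudge.py '[[[0, -1, 0], 0, 0.05], [[0, -1.6, 0], 0, 0.05], [[0, -1.6, 0], 0, 0.05], [[0, -1, 0], 0, 0.05], [[1.2, 0, 0], 0, 0.05], [[1.84, 0, 0], 0, 0.05], [[1.84, 0, 0], 0, 0.05], [[1.84, 0, 0], 0, 0.05], [[0.8, 0, 0], 0, 0.05], [[0, 0, 0], 0, 0.05]]'
python3 nudge.py '[[[0, 0, 0], -8.2, 0.05], [[0, 0, 0], -8.2, 0.05], [[0, 0, 0], -8.2, 0.05], [[0, 0, 0], -8.2, 0.05], [[0, 0, 0], -8.2, 0.05], [[0, 0, 0], -8.2, 0.05], [[0, 0, 0], -8.2, 0.05], [[0, 0, 0], -8.2, 0.05], [[0, 0, 0], -8.2, 0.05], [[0, 0, 0], -8.2, 0.05]]'
python3 nudge.py '[[[0, 0, 0], -8, 0.05], [[0, 0, 0], 0, 0.05]]'
python3 -c "
from tray import *
o=env.observe();print(rel(o['position']),o['q'],np.degrees(np.arctan2(o['tool_rot'][1][1],o['tool_rot'][0][1])))"
```

```text
time_s: 7.25
position: [0.5992, 0.1163, 0.0141]
tool_rot: [[0.982, -0.188, 0.002], [-0.188, -0.982, 0.0], [0.002, -0.0, -1.0]]
ft_force: [-1.1, 0.5, -0.3]
grip_width: 0.0504
gripper_force: 0.0
time_s: 8.25
position: [0.5956, 0.1175, 0.0143]
tool_rot: [[0.316, 0.949, -0.001], [0.949, -0.316, 0.0], [-0.0, -0.001, -1.0]]
ft_force: [-0.4, -0.3, -0.0]
grip_width: 0.05
gripper_force: 0.0
time_s: 8.45
position: [0.5958, 0.1174, 0.0143]
tool_rot: [[0.186, 0.983, -0.001], [0.983, -0.186, 0.0], [-0.0, -0.001, -1.0]]
ft_force: [0.2, 0.5, 0.8]
grip_width: 0.0496
gripper_force: 0.0
[-0.3397  0.0012] [-7.67907864e-03  4.11673005e+01  8.09214006e+01  4.36847744e-03
  5.79740825e+01  1.06832518e+01] -10.693253910381634
```

```bash
python3 nudge.py '[[[-0.4, 0, 0], 0, 0.05], [[-0.6, 0, 0], 0, 0.05], [[-0.4, 0, 0], 0, 0.05], [[-0.16, 0, 0], 0, 0.05], [[-0.16, 0, 0], 0, 0.05], [[-0.16, 0, 0], 0, 0.05], [[-0.16, 0, 0], 0, 0.05], [[-0.16, 0, 0], 0, 0.05], [[-0.16, 0, 0], 0, 0.05], [[-0.16, 0, 0], 0, 0.05]]'
python3 nudge.py '[[[-0.16, 0, 0], 0, 0.05], [[-0.16, 0, 0], 0, 0.05], [[-0.16, 0, 0], 0, 0.05], [[-0.16, 0, 0], 0, 0.05], [[-0.16, 0, 0], 0, 0.05], [[-0.16, 0, 0], 0, 0.05], [[-0.16, 0, 0], 0, 0.05], [[-0.16, 0, 0], 0, 0.05], [[-0.16, 0, 0], 0, 0.05], [[-0.16, 0, 0], 0, 0.05]]'
python3 nudge.py '[[[-0.16, 0, 0], 0, 0.05], [[-0.16, 0, 0], 0, 0.05], [[-0.16, 0, 0], 0, 0.05], [[-0.16, 0, 0], 0, 0.05], [[-0.16, 0, 0], 0, 0.05], [[-0.16, 0, 0], 0, 0.05], [[0, 0, 0], 0, 0.05]]'
python3 - <<'E'
from tray import *
for n in("side","top"):
    d=env.get_image(n); pickle.dump(d,open(f'pics/{n[0]}.pkl','wb'))
t=pickle.load(open('pics/t.pkl','rb'))["pixels"];s=pickle.load(open('pics/s.pkl','rb'))["pixels"]
a=cv2.resize(t[150:235,260:350],None,fx=5,fy=5,interpolation=2);b=cv2.resize(s[170:255,215:285],None,fx=5,fy=5,interpolation=2)
print(rel(env.observe()["position"]))
cv2.imwrite('pics/c4.png',np.hstack([a,b])[:,:,::-1])
E
```

```text
time_s: 9.45
position: [0.5853, 0.0549, 0.0143]
tool_rot: [[0.187, 0.982, 0.0], [0.982, -0.187, -0.0], [0.0, 0.0, -1.0]]
ft_force: [-0.0, 1.9, 1.1]
grip_width: 0.0496
gripper_force: 0.8
time_s: 10.45
position: [0.5778, 0.0155, 0.0143]
tool_rot: [[0.187, 0.982, 0.0], [0.982, -0.187, 0.0], [0.0, 0.0, -1.0]]
ft_force: [0.5, 0.8, 0.6]
grip_width: 0.0505
gripper_force: 0.8
time_s: 11.15
position: [0.5732, -0.0084, 0.0143]
tool_rot: [[0.188, 0.982, -0.0], [0.982, -0.188, -0.0], [-0.0, -0.0, -1.0]]
ft_force: [-1.1, 0.3, 0.6]
grip_width: 0.0497
gripper_force: 0.0
[-0.2123  0.0025]
```

View pics/c4.png

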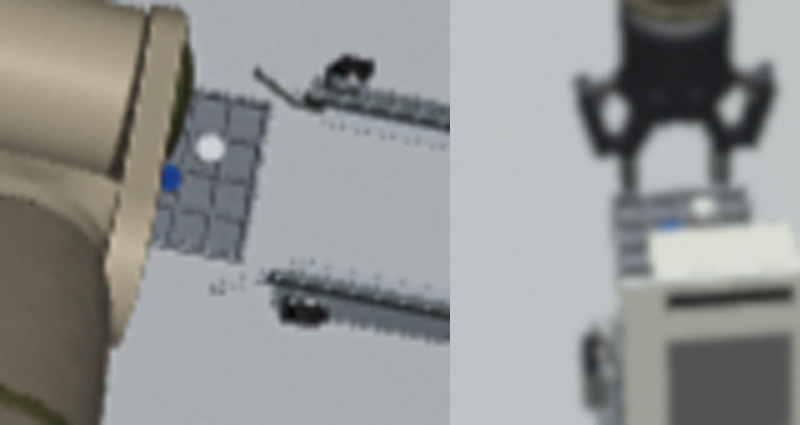

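The leading corners are at about px (314.2,170.6) and (308,202.6), entering between the guides, with the vials upright.

```bash
python3 - <<'E'
from tray import *
t=pickle.load(open('pics/t.pkl','rb'))
for p,z in(((314.2,170.6),.018),((308,202.6),.018),((311.2,163.5),.024),((302.5,208),.024),((322,170.5),.051),((314,205),.051)): print(rel(onz(t,p,z)))
E
```

```text
[-0.0728  0.0489]
[-0.0732 -0.0477]
[-0.0862  0.0669]
[-0.0868 -0.0669]
[-0.0549  0.0483]
[-0.0591 -0.054 ]
```

```bash
python3 nudge.py '[[[-0.16, 0, 0], 0, 0.05], [[-0.16, 0, 0], 0, 0.05], [[-0.16, 0, 0], 0, 0.05], [[-0.16, 0, 0], 0, 0.05], [[-0.16, 0, 0], 0, 0.05], [[-0.16, 0, 0], 0, 0.05], [[-0.16, 0, 0], 0, 0.05], [[-0.16, 0, 0], 0, 0.05], [[-0.16, 0, 0], 0, 0.05], [[-0.16, 0, 0], 0, 0.05]]'
python3 nudge.py '[[[-0.16, 0, 0], 0, 0.05], [[-0.16, 0, 0], 0, 0.05], [[-0.16, 0, 0], 0, 0.05], [[-0.16, 0, 0], 0, 0.05], [[-0.16, 0, 0], 0, 0.05], [[-0.16, 0, 0], 0, 0.05], [[-0.16, 0, 0], 0, 0.05], [[-0.16, 0, 0], 0, 0.05], [[-0.16, 0, 0], 0, 0.05], [[-0.16, 0, 0], 0, 0.05]]'
```

```text
time_s: 12.25
position: [0.5658, -0.0474, 0.0143]
tool_rot: [[0.187, 0.982, -0.0], [0.982, -0.187, -0.0], [-0.0, -0.0, -1.0]]
ft_force: [0.6, 1.5, -1.0]
grip_width: 0.0502
gripper_force: 0.5
time_s: 13.25
position: [0.5583, -0.0866, 0.0143]
tool_rot: [[0.187, 0.982, -0.0], [0.982, -0.187, 0.0], [-0.0, -0.0, -1.0]]
ft_force: [0.1, 1.2, -0.8]
grip_width: 0.0498
gripper_force: 0.5
```

In the tool's units: -0.004 m is -0.16.

```bash
python3 nudge.py '[[[-0.16, 0, 0], 0, 0.05], [[-0.16, 0, 0], 0, 0.05], [[-0.16, 0, 0], 0, 0.05], [[-0.16, 0, 0], 0, 0.05], [[-0.16, 0, 0], 0, 0.05], [[-0.16, 0, 0], 0, 0.05], [[-0.16, 0, 0], 0, 0.05], [[-0.16, 0, 0], 0, 0.05], [[-0.16, 0, 0], 0, 0.05], [[-0.16, 0, 0], 0, 0.05]]'
python3 nudge.py '[[[-0.16, 0, 0], 0, 0.05], [[-0.16, 0, 0], 0, 0.05], [[-0.08, 0, 0], 0, 0.05], [[-0.08, 0, 0], 0, 0.05], [[-0.06, 0, 0], 0, 0.05]]'
python3 -c "
from tray import *
o=env.observe();print(rel(o['position']))"
```

```text
time_s: 14.25
position: [0.5508, -0.1259, 0.0143]
tool_rot: [[0.187, 0.982, -0.0], [0.982, -0.187, 0.0], [0.0, -0.0, -1.0]]
ft_force: [-0.1, 0.9, -1.2]
grip_width: 0.05
gripper_force: 0.5
time_s: 14.75
position: [0.5483, -0.139, 0.0143]
tool_rot: [[0.187, 0.982, 0.0], [0.982, -0.187, -0.0], [-0.0, 0.0, -1.0]]
ft_force: [0.0, 1.7, -1.0]
grip_width: 0.05
gripper_force: 0.6
[-0.0789  0.0026]
```

```bash
for i in 1 2; do :; done; python3 nudge.py '[[[-0.06, 0, 0], 0, 0.05], [[-0.06, 0, 0], 0, 0.05], [[-0.06, 0, 0], 0, 0.05], [[-0.04, 0, 0], 0, 0.05]]'
python3 nudge.py '[[[-0.04, 0, 0], 0, 0.05], [[-0.04, 0, 0], 0, 0.05]]'
python3 nudge.py '[[[-0.04, 0, 0], 0, 0.05], [[-0.04, 0, 0], 0, 0.05]]'
```

```text
time_s: 15.15
position: [0.5473, -0.1444, 0.0143]
tool_rot: [[0.187, 0.982, 0.0], [0.982, -0.187, -0.0], [0.0, 0.0, -1.0]]
ft_force: [-0.3, 0.8, -0.8]
grip_width: 0.0499
gripper_force: 0.6
time_s: 15.35
position: [0.5469, -0.1463, 0.0143]
tool_rot: [[0.187, 0.982, 0.0], [0.982, -0.187, 0.0], [0.0, 0.0, -1.0]]
ft_force: [0.2, 1.0, -1.2]
grip_width: 0.0504
gripper_force: 0.6
time_s: 15.55
position: [0.5465, -0.1482, 0.0143]
tool_rot: [[0.187, 0.982, 0.0], [0.982, -0.187, -0.0], [-0.0, 0.0, -1.0]]
ft_force: [1.3, 1.3, -0.6]
grip_width: 0.0501
gripper_force: 0.6
```

```bash
python3 nudge.py '[[[-0.04, 0, 0], 0, 0.05], [[-0.04, 0, 0], 0, 0.05]]'|sed -n '2p;4p'
python3 nudge.py '[[[-0.04, 0, 0], 0, 0.05], [[-0.04, 0, 0], 0, 0.05]]'|sed -n '2p;4p'
python3 nudge.py '[[[-0.04, 0, 0], 0, 0.05], [[0, 0, 0], 0, 0.05]]'|sed -n '2p;4p'
```

```text
position: [0.5462, -0.15, 0.0143]
ft_force: [1.4, 7.6, 0.8]
position: [0.5462, -0.1501, 0.0143]
ft_force: [6.2, 17.3, 1.7]
position: [0.5462, -0.1502, 0.0144]
ft_force: [6.2, 17.2, 1.3]
```

The force jumped to 18 N and the tool stalled, within 3 mm of the predicted end stop, so the tray is home. I'll back off, rise and check.

In the tool's units: -0.048 m is -1.92, -0.045 m is -1.8.

```bash
python3 nudge.py '[[[0, 0, 0], 0, 0.05], [[0.24, 0, 0], 0, 0.05], [[1.2, 0, 0], 0, 0.05], [[1.8, 0, 0], 0, 0.05], [[1.8, 0, 0], 0, 0.05], [[1.6, 0, -0.8], 0, 0.0], [[0, 0, -1.8], 0, 0], [[0, 0, -1.92], 0, 0], [[0, 0, -1.92], 0, 0], [[0, 0, -1.2], 0, 0]]'
python3 - <<'E'
from tray import *
for n in("side","top"):
    d=env.get_image(n); pickle.dump(d,open(f'pics/{n[0]}.pkl','wb'))
t=pickle.load(open('pics/t.pkl','rb'))["pixels"];s=pickle.load(open('pics/s.pkl','rb'))["pixels"]
a=cv2.resize(t[145:230,300:385],None,fx=5,fy=5,interpolation=2);b=cv2.resize(s[205:290,225:299],None,fx=5,fy=5,interpolation=2)
print(rel(env.observe()["position"]))
cv2.imwrite('pics/c5.png',np.hstack([a,b])[:,:,::-1])
E
```

```text
time_s: 17.15
position: [0.5773, 0.0098, 0.2093]
tool_rot: [[0.187, 0.982, 0.005], [0.982, -0.187, -0.002], [-0.001, 0.005, -1.0]]
ft_force: [0.3, -0.9, -0.1]
grip_width: 0.0003
gripper_force: 0.0
[-0.2304  0.0041]
```

View pics/c5.png

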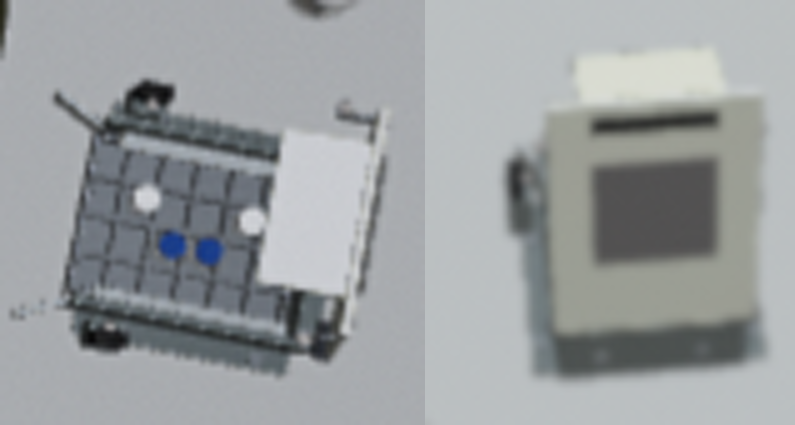

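The tray is fully in, its rear edge level with the wall ends, and all four vials are upright. The cover's black strip is at about side px (271,229.6). I'll work out the cover angle from it.

```bash
python3 - <<'E'
from tray import *
s=pickle.load(open('pics/s.pkl','rb'));t=pickle.load(open('pics/t.pkl','rb'))
for lat in(-.002,0.,.002):
    c,r=ray(s,(271.2,229.6)); n=np.r_[v,0]; k=((np.r_[O,0]-c)@n+lat)/(r@n); P=c+k*r
    x=rel(P)[0]-.0025
    dx,dz=.085-x,P[2]-.055
    print(P,x,np.hypot(dx,dz),np.hypot(.146,.0095),np.degrees(np.arctan2(dz,dx)-np.arctan2(.0095,.146)))
E
```

```text
[ 0.50735173 -0.32928549  0.25498709] 0.1132 0.20196553374045734 0.1463087488839953 94.30340650037068
[ 0.51180032 -0.31663952  0.23997674] 0.09999999999999999 0.18558392383837943 0.1463087488839953 90.91314206629698
[ 0.51624891 -0.30399355  0.22496638] 0.0867 0.1699748814377569 0.1463087488839953 86.85015020610857
```

```bash
python3 - <<'E'
from tray import *
s=pickle.load(open('pics/s.pkl','rb'));t=pickle.load(open('pics/t.pkl','rb'))
H=.0875;
c,r=ray(s,(271.2,229.6))
for lat in np.arange(.002,.008,.001):
    n=np.r_[v,0]; k=((np.r_[O,0]-c)@n+lat)/(r@n); P=c+k*r
    dx,dz=H-rel(P)[0],P[2]-.055
    print(lat,np.round(P,4),np.hypot(dx,dz)-.1463,np.arctan2(dz,dx)-np.arctan2(.0095,.146))
def cov(a,l,h,lat): # l along from hinge, h outward
    x=H-l*np.cos(a)+h*np.sin(a); z=.055+l*np.sin(a)+h*np.cos(a)
    return np.r_[O+x*u+lat*v,z]
for a in(1.2,1.3,1.4,1.45):
    print(a,[np.round(proj(t,cov(a,l,h,lat))[0],1) for l,h,lat in((.16,-.043,.04),(.16,-.043,-.04),(.16,0,.059),(.16,0,-.059))],np.round(proj(s,cov(a,.146,.0095,0))[0],1),np.round(proj(s,cov(a,.16,0,0))[0],1))
E
```

```text
0.002 [ 0.5162 -0.304   0.225 ] 0.023674881437756895 1.5158210769482265
0.003 [ 0.5185 -0.2977  0.2175] 0.016235079821788623 1.4756675258499914
0.004 [ 0.5207 -0.2913  0.21  ] 0.009089605240048176 1.4310988541940561
0.005 [ 0.5229 -0.285   0.2025] 0.0022698221434216126 1.3830096326369712
0.006 [ 0.5251 -0.2787  0.1949] -0.004173893749652852 1.3304286633023477
0.007 [ 0.5274 -0.2724  0.1874] -0.010188121403276545 1.2730300338436322
1.2 [array([347.5, 169.9]), array([341.9, 200.4]), array([365.8, 164.9]), array([357.5, 210.6])] [268.2 224.6] [267.6 218.5]
1.3 [array([353.7, 170.5]), array([348. , 201.3]), array([372.2, 165.8]), array([364. , 211.7])] [268.8 227.5] [268.3 221.3]
1.4 [array([360.1, 171.2]), array([354.5, 202.2]), array([378.7, 166.8]), array([370.5, 212.9])] [269.4 231. ] [269.  224.7]
1.45 [array([363.4, 171.7]), array([357.8, 202.7]), array([382. , 167.4]), array([373.8, 213.5])] [269.8 232.9] [269.4 226.6]
```

```bash
python3 nudge.py '[[[0, 0, -1], 0, 0], [[-0.8, -0.16, -1], 0, 0], [[-1.8, 0, 0], 0, 0], [[-1.8, 0, 0], 0, 0], [[-1.8, 0, 0], 0, 0], [[-1.8, 0, 0], 0, 0], [[-1.8, 0, 0], 0, 0], [[-0.8, 0, 0], 0, 0], [[-0.4, 0, 0], 0, 0], [[0, 0, 0], 0, 0]]'
python3 -c "
from tray import *
o=env.observe();print(rel(o['position']),o['position'][2])"
```

```text
time_s: 18.25
position: [0.5209, -0.2601, 0.2545]
tool_rot: [[0.189, 0.982, -0.001], [0.982, -0.189, 0.001], [0.0, -0.001, -1.0]]
ft_force: [-0.8, 0.8, -0.2]
grip_width: -0.0003
gripper_force: 0.0
[ 0.0452 -0.0016] 0.254475831939012
```

Next, lower in steps until contact, expected at a TCP z of about 0.222.

In the tool's units: 0.015 m is 0.6, 0.01 m is 0.4.

```bash
python3 nudge.py '[[[0, 0, 0.6], 0, 0], [[0, 0, 0.4], 0, 0], [[0, 0, 0.16], 0, 0], [[0, 0, 0], 0, 0]]'|sed -n '2p;4p'
python3 nudge.py '[[[0, 0, 0.12], 0, 0], [[0, 0, 0.12], 0, 0], [[0, 0, 0], 0, 0]]'|sed -n '2p;4p'
```

```text
position: [0.5214, -0.2586, 0.2258]
ft_force: [0.2, 0.2, -0.3]
position: [0.5213, -0.2593, 0.2202]
ft_force: [0.3, -0.0, 0.3]
```

```bash
python3 nudge.py '[[[0, 0, 0.12], 0, 0], [[0, 0, 0], 0, 0]]'|sed -n '2p;4p'
python3 nudge.py '[[[0, 0, 0.12], 0, 0], [[0, 0, 0], 0, 0]]'|sed -n '2p;4p'
```

```text
position: [0.5215, -0.2594, 0.2197]
ft_force: [-3.0, 3.1, 13.7]
position: [0.5217, -0.2592, 0.2191]
ft_force: [-7.5, 7.1, 28.2]
```

```bash
python3 nudge.py '[[[0.12, 0, 0], 0, 0], [[0.12, 0, 0.02], 0, 0]]'|sed -n '2p;4p'
python3 nudge.py '[[[0.16, 0, 0.04], 0, 0], [[0.16, 0, 0.04], 0, 0], [[0, 0, 0], 0, 0]]'|sed -n '2p;4p'
```

```text
position: [0.5228, -0.2535, 0.2177]
ft_force: [-5.1, 5.6, 22.1]
position: [0.5245, -0.2448, 0.2151]
ft_force: [-4.2, 7.2, 18.5]
```

In the tool's units: 0.004 m is 0.16, 0.0017 m is 0.068.

```bash
python3 nudge.py '[[[0.16, 0, 0.056], 0, 0], [[0.16, 0, 0.056], 0, 0], [[0.16, 0, 0.06], 0, 0], [[0.16, 0, 0.068], 0, 0]]'|sed -n '2p;4p'
python3 nudge.py '[[[0.16, 0, 0.076], 0, 0], [[0.16, 0, 0.08], 0, 0], [[0.16, 0, 0.08], 0, 0], [[0.16, 0, 0.088], 0, 0]]'|sed -n '2p;4p'
python3 -c "
from tray import *
o=env.observe();print(rel(o['position']),o['position'][2])"
```

```text
position: [0.5276, -0.2292, 0.2089]
ft_force: [-2.8, 7.4, 18.9]
position: [0.5307, -0.2132, 0.2003]
ft_force: [-1.5, 6.8, 15.6]
[-0.0027 -0.0008] 0.20033377329794044
```

In the tool's units: 0.004 m is 0.16, 0.0027 m is 0.108.

```bash
python3 nudge.py '[[[0.108, 0, 0.16], 0, 0], [[0.108, 0, 0.16], 0, 0], [[0.108, 0, 0.16], 0, 0], [[0.108, 0, 0.16], 0, 0], [[0.108, 0, 0.16], 0, 0]]'|sed -n '2p;4p'
python3 nudge.py '[[[0.112, 0, 0.164], 0, 0], [[0.112, 0, 0.164], 0, 0], [[0.112, 0, 0.164], 0, 0], [[0.112, 0, 0.164], 0, 0], [[0.112, 0, 0.164], 0, 0], [[0.112, 0, 0.164], 0, 0]]'|sed -n '2p;4p'
python3 -c "
from tray import *
o=env.observe();print(rel(o['position']),o['position'][2])
d=env.get_image('side');t=env.get_image('top')
a=cv2.resize(t['pixels'][145:230,300:385],None,fx=5,fy=5,interpolation=2);b=cv2.resize(d['pixels'][185:270,225:299],None,fx=5,fy=5,interpolation=2)
cv2.imwrite('pics/c6.png',np.hstack([a,b])[:,:,::-1])"
```

```text
position: [0.5348, -0.1939, 0.1852]
ft_force: [-3.6, 48.3, 60.4]
position: [0.5393, -0.1714, 0.1609]
ft_force: [7.1, 74.1, 61.1]
[-0.0453 -0.0002] 0.16092177308112315
```

View pics/c6.png

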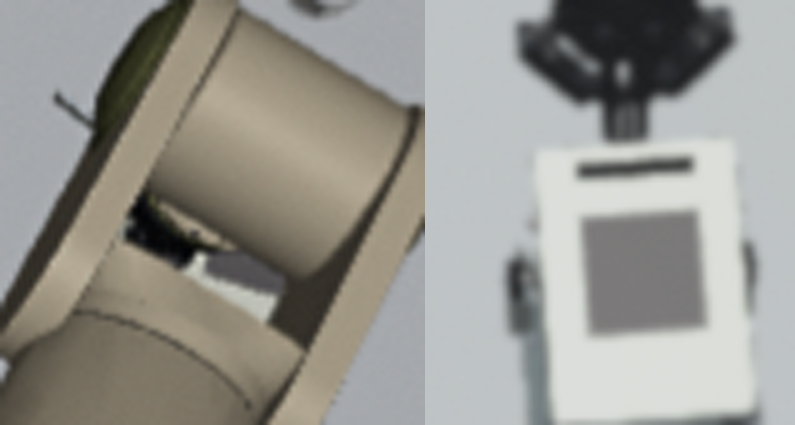

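The finger is at the lip's front edge instead of on top of it, because it slid off toward the mouth. It is loading the cover toward the hinge, so I'll back off toward the mouth and go in again from above.

The manual's scale: shifts go in units of 25 mm. Converting my numbers, 0.01 m is 0.4, 0.008 m is 0.32.

```bash
python3 nudge.py '[[[0.32, 0, 0], 0, 0], [[0.4, 0, 0], 0, 0]]'|sed -n '2p;4p'
python3 nudge.py '[[[0.8, 0, 0], 0, 0], [[0.8, 0, -0.8], 0, 0], [[0, 0, -1.6], 0, 0], [[0, 0, -1.2], 0, 0], [[0, 0, 0], 0, 0]]'|sed -n '2p;4p'
python3 - <<'E'
from tray import *
o=env.observe();print(rel(o['position']),o['position'][2])
d=env.get_image('side');t=env.get_image('top')
a=cv2.resize(t['pixels'][145:230,300:385],None,fx=5,fy=5,interpolation=2);b=cv2.resize(d['pixels'][195:280,225:299],None,fx=5,fy=5,interpolation=2)
cv2.imwrite('pics/c7.png',np.hstack([a,b])[:,:,::-1])
E
```

```text
position: [0.5402, -0.1643, 0.1556]
ft_force: [0.6, 0.5, 0.2]
position: [0.5477, -0.128, 0.2474]
ft_force: [0.5, 0.6, 0.0]
[-0.0896 -0.0001] 0.2473732992210953
```

View pics/c7.png

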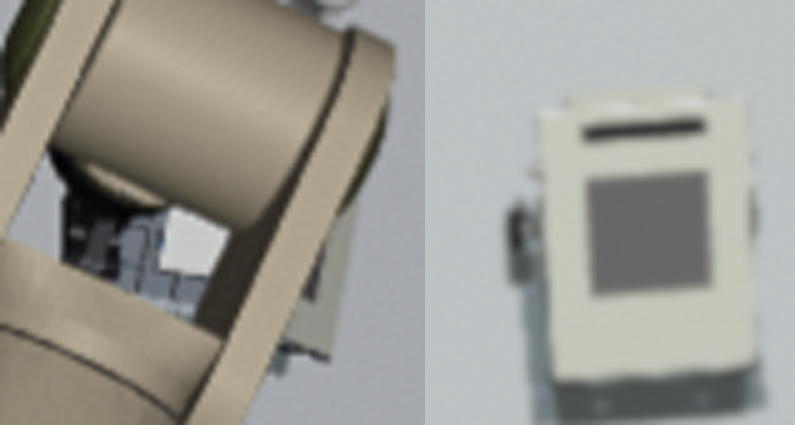

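The strip is at about side px (269,221), which puts the cover near 1.04 rad with the tool clear of it. I'll come down again over the edge, offset toward the hinge side this time.

In the tool's units: -0.016 m is -0.64, 0.01 m is 0.4.

```bash
python3 nudge.py '[[[-0.8, 0, 0], 0, 0], [[-1.6, 0, 0], 0, 0], [[-1.2, 0, 0], 0, 0], [[-0.64, 0, 0.2], 0, 0], [[0, 0, 0.8], 0, 0], [[0, 0, 0.4], 0, 0], [[0, 0, 0.12], 0, 0], [[0, 0, 0], 0, 0]]'|sed -n '2p;4p'
python3 nudge.py '[[[0, 0, 0.12], 0, 0], [[0, 0, 0.12], 0, 0]]'|sed -n '2p;4p'
python3 -c "
from tray import *
o=env.observe();print(rel(o['position']),o['position'][2])"
```

```text
position: [0.5266, -0.231, 0.2047]
ft_force: [0.1, -0.9, 0.7]
position: [0.527, -0.2316, 0.1997]
ft_force: [0.6, -0.0, 2.2]
[ 0.016 -0.001] 0.19970622479841355
```

Contact is at a TCP z of about 0.199. Now I'll follow the arc.

```bash
python3 nudge.py '[[[0.152, 0, 0.104], 0, 0], [[0.152, 0, 0.104], 0, 0], [[0.152, 0, 0.112], 0, 0], [[0.152, 0, 0.116], 0, 0]]'|sed -n '2p;4p'
python3 -c "
from tray import *
o=env.observe();print(rel(o['position']),o['position'][2])"
```

```text
position: [0.5296, -0.2163, 0.1881]
ft_force: [-0.0, -1.8, 2.1]
[ 0.0006 -0.0013] 0.18810114367611638
```

```bash
python3 nudge.py '[[[0.176, 0, 0.144], 0, 0], [[0.176, 0, 0.152], 0, 0], [[0.172, 0, 0.16], 0, 0], [[0.168, 0, 0.168], 0, 0]]'|sed -n '2p;4p'
python3 nudge.py '[[[0.16, 0, 0.168], 0, 0], [[0.16, 0, 0.176], 0, 0], [[0.152, 0, 0.18], 0, 0], [[0.144, 0, 0.18], 0, 0]]'|sed -n '2p;4p'
python3 -c "
from tray import *
o=env.observe();print(rel(o['position']),o['position'][2])"
```

```text
position: [0.5328, -0.1993, 0.1723]
ft_force: [1.1, -1.7, 1.1]
position: [0.5354, -0.1843, 0.1545]
ft_force: [0.3, -1.8, 0.4]
[-0.0319 -0.0016] 0.15454065577795512
```

```bash
python3 nudge.py '[[[0.104, 0, 0.168], 0, 0], [[0.1, 0, 0.168], 0, 0], [[0.092, 0, 0.168], 0, 0], [[0.092, 0, 0.168], 0, 0], [[0.088, 0, 0.168], 0, 0], [[0.08, 0, 0.168], 0, 0]]'|sed -n '2p;4p'
python3 nudge.py '[[[0.072, 0, 0.18], 0, 0], [[0.068, 0, 0.18], 0, 0], [[0.06, 0, 0.18], 0, 0], [[0.056, 0, 0.18], 0, 0], [[0.052, 0, 0.18], 0, 0]]'|sed -n '2p;4p'
python3 -c "
from tray import *
o=env.observe();print(rel(o['position']),o['position'][2])"
```

```text
position: [0.5382, -0.1704, 0.1295]
ft_force: [-0.6, 3.3, 4.1]
position: [0.5396, -0.1633, 0.1069]
ft_force: [0.7, 3.1, 3.4]
[-0.0534 -0.0014] 0.10692210117642295
```

In the tool's units: 0.004 m is 0.16, 0.003 m is 0.12.

```bash
python3 nudge.py '[[[0.04, 0, 0.16], 0, 0], [[0.04, 0, 0.16], 0, 0], [[0.02, 0, 0.16], 0, 0], [[0.02, 0, 0.16], 0, 0], [[0, 0, 0.12], 0, 0], [[0, 0, 0.12], 0, 0]]'|sed -n '2p;4p'
python3 nudge.py '[[[0, 0, 0.12], 0, 0], [[0, 0, 0.12], 0, 0]]'|sed -n '2p;4p'
python3 nudge.py '[[[0, 0, 0.12], 0, 0], [[0, 0, 0.08], 0, 0]]'|sed -n '2p;4p'
```

```text
position: [0.5403, -0.16, 0.0859]
ft_force: [0.3, 4.5, 9.8]
position: [0.5402, -0.1604, 0.0793]
ft_force: [-0.7, 1.3, 0.7]
position: [0.5401, -0.1605, 0.0741]
ft_force: [-0.4, 1.8, 6.6]
```

In the tool's units: 0.003 m is 0.12.

```bash
python3 nudge.py '[[[0, 0, 0.12], 0, 0], [[0, 0, 0], 0, 0]]'|sed -n '2p;4p'
python3 nudge.py '[[[0, 0, 0.08], 0, 0], [[0, 0, 0], 0, 0], [[0, 0, 0], 0, 0]]'|sed -n '2p;4p'
```

```text
position: [0.5402, -0.1604, 0.0714]
ft_force: [-0.7, 2.5, 7.9]
position: [0.5402, -0.1603, 0.0699]
ft_force: [-0.7, 3.8, 10.7]
```

In the tool's units: 0.002 m is 0.08.

```bash
python3 nudge.py '[[[0, 0, 0.08], 0, 0], [[0, 0, 0], 0, 0]]'|sed -n '2p;4p'
python3 nudge.py '[[[0, 0, 0.12], 0, 0], [[0, 0, 0], 0, 0]]'|sed -n '2p;4p'
```

```text
position: [0.5403, -0.1603, 0.0681]
ft_force: [-2.0, 4.2, 12.0]
position: [0.5403, -0.1603, 0.0654]
ft_force: [-2.9, 5.4, 16.4]
```

In the tool's units: 0.003 m is 0.12.

```bash
python3 nudge.py '[[[0, 0, 0.12], 0, 0], [[0, 0, 0], 0, 0]]'|sed -n '2p;4p'
```

```text
position: [0.5404, -0.1604, 0.0628]
ft_force: [-3.1, 5.2, 19.6]
```

```bash
python3 - <<'E'
from tray import *
o=env.observe();print(rel(o['position']),o['position'][2],o["grip_width"])
d=env.get_image('side')
cv2.imwrite('pics/c8.png',cv2.resize(d['pixels'][185:285,205:325],None,fx=6,fy=6,interpolation=2)[:,:,::-1])
E
```

```text
[-0.0564 -0.0012] 0.062818049173411 6.130662275412246e-06
```

View pics/c8.png

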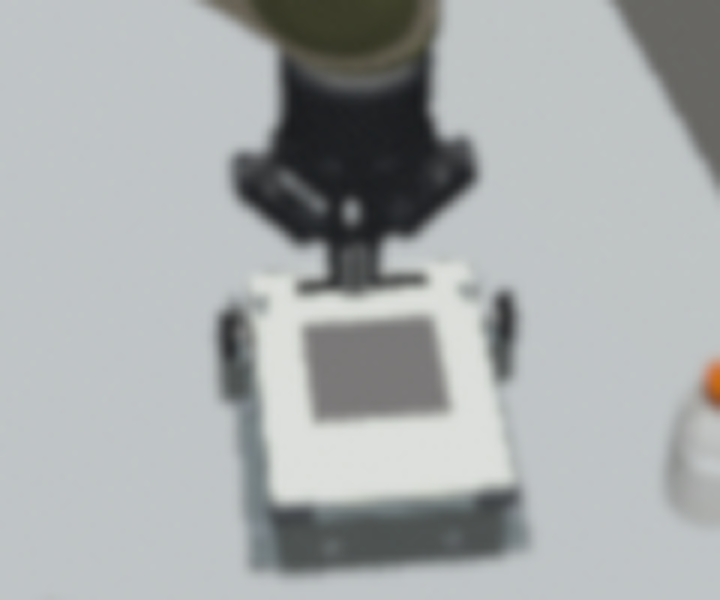

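The fingers are on the black strip and the cover is nearly level. I'll compare the strip and the free-edge corners with their predicted pixels.

```bash
python3 - <<'E'
from tray import *
s=pickle.load(open('pics/s.pkl','rb'))
H=.0875
def cov(a,l,h,lat):
    x=H-l*np.cos(a)+h*np.sin(a); z=.055+l*np.sin(a)+h*np.cos(a)
    return np.r_[O+x*u+lat*v,z]
for a in(0,.03,.06,.1,.15,.2):
    print(a,[np.round((proj(s,cov(a,l,h,lat))[0]-[205,185])*6) for l,h,lat in((.146,.0095,0),(.146,.0095,.025),(.16,.0025,.059),(.16,.0025,-.059),(0,.0025,.059))])
E
```

```text
0 [array([351., 262.]), array([399., 259.]), array([459., 243.]), array([237., 259.]), array([505., 487.])]
0.03 [array([352., 257.]), array([399., 254.]), array([459., 238.]), array([237., 253.]), array([505., 487.])]
0.06 [array([352., 252.]), array([399., 249.]), array([460., 232.]), array([237., 248.]), array([505., 487.])]
0.1 [array([352., 246.]), array([400., 242.]), array([461., 224.]), array([237., 240.]), array([505., 488.])]
0.15 [array([352., 239.]), array([401., 235.]), array([461., 216.]), array([236., 232.]), array([505., 488.])]
0.2 [array([353., 232.]), array([401., 228.]), array([463., 208.]), array([236., 224.]), array([505., 488.])]
```

```bash
python3 nudge.py '[[[0, 0, -0.2], 0, 0], [[0, 0, -0.2], 0, 0], [[0, 0, 0], 0, 0]]'|sed -n '2p;4p'
python3 nudge.py '[[[0, 0, -0.2], 0, 0], [[0, 0, 0], 0, 0]]'|sed -n '2p;4p'
python3 nudge.py '[[[0, 0, -0.2], 0, 0], [[0, 0, 0], 0, 0]]'|sed -n '2p;4p'
python3 nudge.py '[[[0, 0, -0.4], 0, 0], [[0, 0, 0], 0, 0]]'|sed -n '2p;4p'
python3 - <<'E'
from tray import *
d=env.get_image('side');pickle.dump(d,open('pics/s2.pkl','wb'))
g=d['pixels'].astype(int)
# dark strip and grey panel rows in the columns of the cover
for c in (256,258,273,275): print(c,g[222:245,c].sum(1)//3)
E
```

```text
position: [0.5402, -0.1604, 0.0723]
ft_force: [-0.8, 3.3, 7.9]
position: [0.5402, -0.1608, 0.0765]
ft_force: [0.1, -0.1, 0.1]
position: [0.5402, -0.1606, 0.0815]
ft_force: [0.3, -0.4, -0.1]
position: [0.5406, -0.1607, 0.0926]
ft_force: [0.1, 0.7, 0.3]
256 [194 194 195 195 199 199 174 119  95 148 203 219 219 213 185 151 137 139
 142 144 147 153 159]
258 [176 179 183 190 197 197 165 108  94 151 204 219 219 211 179 143 125 123
 123 123 123 124 123]
273 [195 194 195 199 193 155 100  98 158 206 219 219 211 179 143 126 123 122
 123 123 122 123 122]
275 [195 194 196 201 201 170 128 137 183 214 220 219 208 172 138 125 123 123
 123 123 123 122 123]
```

The force fell to zero at TCP z 0.0765, which matches a strip top of 64.5 mm, and it stays zero as I rise. So the catches hold. I'll retract and check numerically.

In the tool's units: -0.04 m is -1.6, 0.04 m is 1.6.

```bash
python3 nudge.py '[[[0, 0, -0.8], 0, 0], [[0, 0, -1.6], 0, 0], [[0, 0, -1.6], 0, 0], [[1.2, 0, -0.8], 0, 0], [[1.6, 0, 0], 0, 0], [[0, 0, 0], 0, 0], [[0, 0, 0], 0, 0], [[0, 0, 0], 0, 0]]'|sed -n '2p;4p'
python3 - <<'E'
from tray import *
d=env.get_image('side');a=pickle.load(open('pics/s2.pkl','rb'))
H=.0875
def cov(a,l,h,lat):
    x=H-l*np.cos(a)+h*np.sin(a); z=.055+l*np.sin(a)+h*np.cos(a)
    return np.r_[O+x*u+lat*v,z]
for im in(a,d):
    g=im['pixels'].astype(int).sum(2)//3
    m=np.zeros_like(g,np.uint8); m[222:238,245:285]=g[222:238,245:285]<150
    n,l,st,ce=cv2.connectedComponentsWithStats(m); print([(st[i].tolist(),ce[i].round(1).tolist()) for i in range(1,n) if st[i][4]>15])
for t in(-.03,0,.03,.1): print(t,proj(d,cov(t,.146,.0095,0)))
E
```

```text
position: [0.5531, -0.0922, 0.211]
ft_force: [0.7, -0.2, 0.7]
[([255, 222, 21, 10, 102], [264.3, 226.7]), ([257, 236, 20, 2, 28], [268.2, 236.7])]
[([255, 228, 21, 4, 56], [264.8, 229.1]), ([256, 236, 21, 2, 30], [267.8, 236.7])]
-0.03 [[263.53738232 229.5956804 ]]
0 [[263.56067954 228.7148389 ]]
0.03 [[263.58861377 227.86249085]]
0.1 [[263.67192724 225.98911263]]
```

The strip is at row 229.1 against 228.7 predicted for shut. The cover is holding and the tool is clear, so I'll hand in.

```bash
python3 -c "
from rig import env
print(env.close_job())"
```

```text
the job is handed in; nothing more can be done
None
```

I handed the job in, with no verdict returned: the tray is home against the end stop, the cover is shut and held by its catches, and the timer, bottle and marker were never approached; all four vials stood before the cover closed but can't be seen now, and one slip on the first closing try put about 96 N on the wrist (limit 120 N).

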